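Square an opened phone back into the corner of an alignment jig and hold it there

TASK

The cam on the alignment jig has been left swung over the seat: turn its dial anticlockwise all the way to its end stop. Then take the smaller opened phone part (the phone back, not the wider phone frame), lay it flat on the jig's bed, the same face up as now and either end first, and press it lightly into the corner so that its short edge bears on the end stop and its long edge on both side lugs at once. Finish still holding it pressed against both stops, and leave the other things where they are.

Things in the scene. Friction and masses are not known exactly. Their poses are not given: they have to be found in the camera images.
- jig: Alignment jig fixed to the bench (position, yaw vary): dark steel bed, top face 12 mm above the bench, jig x from -149 to +76 mm, y from -52 to +48 mm. Origin on the bench under the seat's centre, where the phone back's centre is when it bears on both stops. Jig x runs from the dial towards the end stop, z up; the part's length goes along jig x. Friction on the bed takes part of a push.
- end_stop: Steel lug on the jig's bed, 12 x 34 x 12 mm tall. Its face towards the seat is the plane jig x = +56 mm, from jig y = -17 to +17 mm. The origin and axes of this entry are those of the jig, not the lug's own centre.
- side_stop: Two steel lugs on the jig's bed, each 18 mm (along jig x) x 12 x 12 mm tall, centred at jig x = +40 and -40 mm, with 62 mm free between them for a finger. Their faces towards the seat lie in the plane jig y = +27 mm. The origin and axes of this entry are those of the jig, not the lugs' own centres.
- cam_dial (a joint): Angle of the cam dial in rad: 0 = turned fully anticlockwise (seen from above) to its end stop, cam released; it grows clockwise to 1.55, cam over the seat. It stays where it is left; about 0.05 N m turns it. It starts between 1.05 and 1.5.
- dial_grip (a point): Point on the dial's vertical axis, at jig x = -108, y = -12 mm, 42 mm above the bench. Black boss (top at 24.5 mm) with an upright bar grip 12 mm thick, 34 mm long, 24 to 53 mm above the bench, its length along this point's x. A flat steel cam arm 72 mm long, 15 to 21 mm above the bench, points along this point's y. At 0 rad the point's axes are parallel to the jig's.
- phone_back: The part to seat: opened phone back, dark with green board and copper at one end, 112 (x) x 54 (y) mm, edges 6 mm tall (9 mm over its parts), 40 to 70 g. Origin in the centre of its underside, x along its length, z up. Lies loose on the bench left or right of the jig. Take it across its 54 mm width near the middle.
- phone_frame: Bystander: larger opened phone frame with battery and green boards, 136 x 68 x 7 mm, lying loose on the bench on the other side of the jig. Origin in the centre of its underside.
- screw_box: Bystander: small clear box of screws, 32 x 37 x 12 mm, loose on the bench beyond the jig to the left. Origin in the centre of its underside.
- tweezers: Bystander: steel tweezers, 124 mm long (y), 14 x 8 mm, lying loose on the bench ahead of the left place. Origin in the centre of their underside.
Things that resemble listed ones, but are neither listed nor needed, are in the scene too. Leave any yellow look-alike of the phone_back alone.

How it is judged:
By the outcome, as a careful person would: the job done as asked, in the order asked, and still so for the second after the job is handed in, while the arm keeps its last pose, push and grip.
It also fails if it takes over 72 s, if anything falls off the work surface, if the arm or the gripper's body presses on something with over 40 N, if the wrist force passes 120 N, or if a joint passes its speed limit or range.

ROBOT

A 6-joint arm with a two-finger parallel gripper is mounted at the origin on a cart in front of the work surface, level with it; the furniture and walls round the work are solid. World frame = base frame: x ahead of the robot, y to its left, z up, the work surface at z = 0. Lengths are in m, angles in rad, forces in N, time in s.
With the tool pointing down it reaches from about 0.35 to 0.775 m from the base axis. Payload 5.5 kg.
Tool frame: the origin (TCP) lies midway between the tips of the shut fingers; the grasp point (between the pads) lies 19 mm behind it; z points along the fingers, y is the line along which they close (so a half turn about z gives the same grasp; the last joint's range is limited). The gripper opens to 85 mm and grips with 20 to 120 N. Pads are 22 mm wide; open, the fingers measure 114 mm over their backs; the gripper's body (76 mm by 85 mm) begins 54 mm behind the grasp point. The pads swing forward as they close: fully open they stand 13 mm farther back than shut.
Start: joints at [1.145, 0.313, 0.046, 1.304, 0, 1.431], TCP at [0.162, 0.552, 0.231] pointing down, gripper open.
Joint ranges: [-2.76, 2.76], [-0.86, 1.69], [-1.03, 1.26], [-2.2, 2.34], [-1.47, 1.5], [-3.14, 3.14]. Speed limits (rad/s): [2.57, 2.57, 3.14, 3.14, 3.14, 3.14].

INTERFACE

Orientations are given as a rotation vector (axis times angle).
In Python, from bench import get_state, get_image, hand_in, search_frame gives the robot as it stands. The module is installed in compiled form; this text tells all that it offers.
- The arm moves only by the tool jog_arm, never from a script. Its argument "moves" is a list of rows, each a list of 3 entries, a list of its own where there are three numbers: the shift along the tool's x, y, z in m, then the turn, a rotation vector about the tool's x, y, z in rad, then the closure, from 0 (fully open) to 1 (shut). In form: [[[x, y, z], [rx, ry, rz], grip], ...]. A call has 1 to 12 rows; each row shifts and turns the commanded pose from where the row before left it, along the tool's axes as they then stand; what a row does not reach is not made up. A row lasts 1/10 s, in which the tool goes at most 50 mm and 8.59 degrees, less where a joint would pass 70% of its speed; a pose out of reach is approached as far as the arm can. A call is refused whole if a number of a shift passes 0.05 or a number of a turn 0.15, either way. A call with a gripper value outside its range is refused whole. The fingers move at their own pace and stop on an object; "newtons" is the grip in N (left out, the last holds). Time passes only in rows, so rows that do not move let the fingers close. It gives the time, the measured TCP pose, the force, the opening and the grip force at its end, in the units of the state.
- get_state(): the state, without advancing time (a new reading comes with each control period).
- get_image(name): name is "side" or "top"; returns a dict with "img" (384x512x3 uint8, red, green, blue), "fx", "fy", "cx", "cy" (pixels), "R" (3x3) and "t" (3): a world point X has camera coordinates R X + t. Camera axes: x right, y down, z forward; pixel columns grow to the right and rows downward; lengths in m; the calibration is good to about 2 mm. A picture is of the moment at which its call begins. There is no depth.
- hand_in(): hands the job in; it is judged then, once.
Trained networks look in a picture, given as the dict that the camera call returned (one of the last four; its "shot" number tells which), for a name from the list of things; names that differ only in an ending like _2 or _b are one class to them, and where a whole thing is asked for, a point or a joint stands for the part that bears it (a point fixed in the world has none). Each returns a list of dicts, best first, with "score" (0 to 1); they miss things now and then, are a little off and sometimes report something else, mostly with a low value. They report only what shows in the picture. A call takes as long as a camera call. They do not tell look-alikes from the thing itself.
- search_frame(picture, label): "point" ([x, y, z] in m, in world coordinates, good to about 4 mm: the middle of the surface that is visible of it).
The state is a dict: "t": time; "joint_pos": joint angles; "joint_vel": joint speeds; "joint_efforts": joint torques, N m; "ee_pos": TCP position; "tool_rot": TCP orientation; "contact_force": force on the tool from outside, world axes, zero at the start; "moment": the same for the moment, N m; "gripper_width": finger opening in m; "gripper_force": force on a finger pad.
Only numpy, scipy, OpenCV 4.12 (cv2) and the standard library are available. Lean on these libraries where they do the work, as an engineer would, in place of code of your own. Each camera call takes 0.05 s, during which the arm holds its last target. There are 200 camera calls.

## Working session

There is one attempt and no reset: what is moved stays moved. The work goes in short steps, Python scripts to look and compute and a tool call to move; the robot and the scene stay as the last step left them, time stands still between calls to the robot, and variables do not carry over. Pictures are saved under pics/ and viewed, at most 10 in all, crops included, and the job is handed in when it is done.

Besides the shell and the picture viewer there is one more tool, called after "Request:" by a JSON object that holds its "op" and its "data", one argument or row to a line. jog_arm: Moves the arm, as the interface text tells. Its arguments: {"type":"object","properties":{"moves":{"type":"array","items":{"type":"array"}},"newtons":{"type":"number"}},"required":["moves"]}

```bash
mkdir -p pics
python3 - <<'E'
from bench import *
import cv2
s=get_state();print({k:s[k] for k in('t','ee_pos','tool_rot','contact_force','gripper_width')})
for n in('top','side'):
    p=get_image(n);cv2.imwrite(f'pics/{n}0.png',cv2.resize(p['img'][:,:,::-1],(800,600)))
    print(n,p['fx'],p['cx'],p['cy'],p['R'],p['t'])
    for l in('jig','end_stop','side_stop','dial_grip','phone_back','phone_frame','screw_box','tweezers'):
        for d in search_frame(p,l)[:4]:
            import numpy as np
            X=np.array(d['point']);c=np.array(p['R'])@X+p['t'];print(l,round(d['score'],2),X.round(3),(p['fx']*c[:2]/c[2]+[p['cx'],p['cy']]).round())
E
```

```text
{'t': 0.0, 'ee_pos': array([0.16190411, 0.55122162, 0.2304237 ]), 'tool_rot': array([-4.47337993e-01, -3.10905499e+00,  2.67434552e-03]), 'contact_force': array([ 0.5933024 , -0.61186352,  0.13799186]), 'gripper_width': 0.08513370126572264}
top 392.72778717693416 263.056002933739 195.32215116732974 [[-0.01989959 -0.99979805  0.00280463]
 [-0.98702782  0.01919827 -0.15939731]
 [ 0.15931127 -0.00594019 -0.98721053]] [0.10335605 0.58678136 1.15542812]
jig 0.69 [ 0.523 -0.017  0.012] [298. 217.]
end_stop 0.39 [ 0.624 -0.045  0.02 ] [306. 185.]
side_stop 0.5 [0.57  0.011 0.024] [289. 202.]
side_stop 0.33 [ 0.464 -0.007  0.02 ] [296. 236.]
dial_grip 0.73 [ 0.463 -0.009  0.023] [297. 236.]
phone_back 0.87 [0.534 0.226 0.008] [221. 215.]
phone_back 0.73 [0.516 0.528 0.008] [124. 223.]
phone_back 0.67 [0.473 0.359 0.009] [178. 236.]
phone_frame 0.92 [ 0.471 -0.343  0.009] [403. 232.]
screw_box 0.4 [0.675 0.168 0.008] [239. 171.]
tweezers 0.43 [ 0.464 -0.004  0.021] [295. 236.]
side 472.14339469458366 254.8716860099321 188.8978000751528 [[-0.91600587 -0.40101192 -0.01107642]
 [-0.14517478  0.35709993 -0.92271552]
 [ 0.37397531 -0.84360481 -0.38532245]] [0.54508196 0.11247165 1.53994212]
jig 0.67 [0.514 0.002 0.016] [275. 195.]
side_stop 0.48 [0.545 0.015 0.018] [266. 195.]
dial_grip 0.57 [ 0.461 -0.002  0.024] [289. 195.]
dial_grip 0.38 [ 0.494 -0.333  0.009] [308. 169.]
phone_back 0.83 [0.476 0.367 0.006] [242. 246.]
phone_back 0.56 [0.517 0.535 0.011] [202. 270.]
phone_back 0.53 [0.534 0.231 0.009] [244. 222.]
phone_frame 0.63 [ 0.492 -0.33   0.007] [308. 169.]
phone_frame 0.6 [ 0.455 -0.002  0.025] [290. 195.]
screw_box 0.56 [0.673 0.178 0.017] [214. 207.]
tweezers 0.52 [0.636 0.26  0.006] [212. 222.]
```

View pics/top0.png

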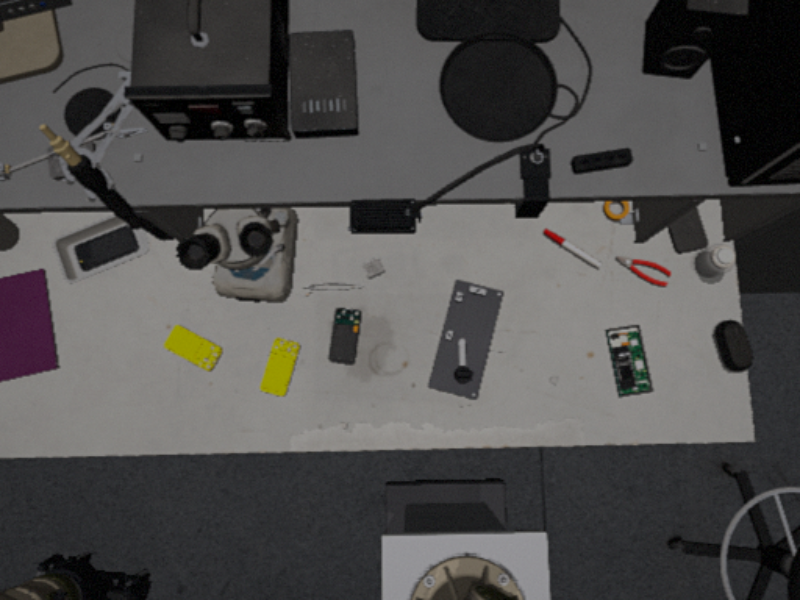

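Run:
```python
from bench import *
import cv2
p=get_image('top')['img'][:,:,::-1]
cv2.imwrite('pics/crop1.png',cv2.resize(p[155:275,100:340],(800,400),interpolation=cv2.INTER_CUBIC))
```

```text
(no output)
```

View pics/crop1.png

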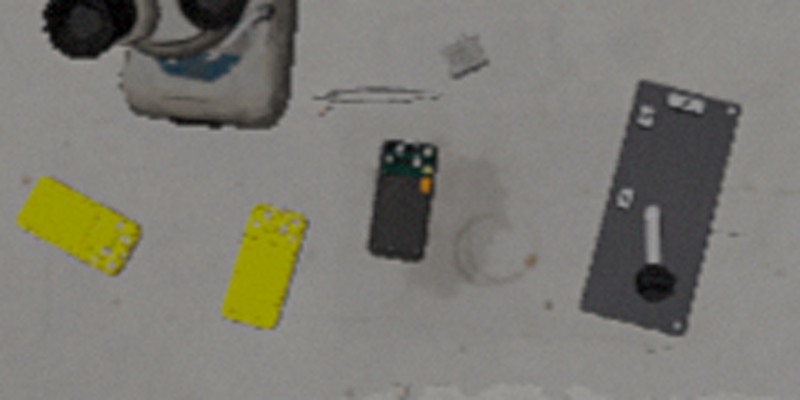

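The candidates are the dark part with green end at (221,215) and two yellow look-alikes at (178,236) and (124,223). The dark one matches the description. The frame is at (403,232). In the crop the jig's lugs are on its left and its end stop at the top. Next I fit outlines.

```bash
cat > h.py <<'E'
from bench import *
import cv2, numpy as np
def unproj(p,uv,z):
    R=np.array(p['R']);t=np.array(p['t']);uv=np.atleast_2d(np.array(uv,float))
    d=np.c_[(uv[:,0]-p['cx'])/p['fx'],(uv[:,1]-p['cy'])/p['fy'],np.ones(len(uv))]@R
    o=-R.T@t
    return (o+d*((z-o[2])/d[:,2])[:,None])[:,:2]
def proj(p,X):
    c=np.atleast_2d(X)@np.array(p['R']).T+p['t'];return c[:,:2]/c[:,2:]*[p['fx'],p['fy']]+[p['cx'],p['cy']]
def rect(p,mask,z):
    n,l,st,_=cv2.connectedComponentsWithStats(mask.astype(np.uint8));i=1+np.argmax(st[1:,4])
    m=cv2.morphologyEx((l==i).astype(np.uint8),cv2.MORPH_CLOSE,np.ones((7,7)))
    c=max(cv2.findContours(m*255,cv2.RETR_EXTERNAL,cv2.CHAIN_APPROX_NONE)[0],key=len)[:,0]
    xy=unproj(p,c,z);r=cv2.minAreaRect((xy*1000).astype(np.float32));return r,cv2.boxPoints(r)
E
python3 - <<'E'
from h import *
for n,wins in(('top',{'jig':(270,330,165,265,.012),'back':(205,237,190,240,.006)}),):
    p=get_image(n);g=p['img'].astype(int).max(2)
    for k,(a,b,c,d,z) in wins.items():
        m=np.zeros(g.shape,bool);m[c:d,a:b]=g[c:d,a:b]<125
        print(k,np.percentile(g[c:d,a:b],[5,25,50,75,95]),m.sum(),*rect(p,m,z))
    # cam arm: bright px in jig
    s=slice(205,252),slice(288,306)
    print(g[s][::2])
E
```

```text
jig [ 62.  68. 136. 139. 142.] 2354 ((524.7974243164062, -16.567764282226562), (107.06449127197266, 229.32785034179688), 73.81962585449219) [[399.758    -36.027058]
 [620.002    -99.93205 ]
 [649.83685    2.891529]
 [429.59283   66.796524]]
back [ 38.  48. 120. 133. 136.] 972 ((527.8806762695312, 219.4480743408203), (84.68917846679688, 135.45086669921875), 88.88542175292969) [[459.3444  178.42888]
 [594.76965 175.79411]
 [596.417   260.4673 ]
 [460.9917  263.10205]]
[[ 65  67  66  67  67  66  63  64  66  66  66  66  67  70  65  67  67  64]
 [ 66  69  64  66  65  64  70  67  68  66  68  65  65  69  65  65  64  71]
 [ 68  66  67  65  66  68  69  68  68  68  66  70  68  68  70  66  69  68]
 [ 92  89  67  68  65  67  69  70  69  68  68  67  68  68  67  67  68  66]
 [134 120  62  67  66  68  69  68  70  68  66  71  67  68  72  68  68  67]
 [106  90  65  65  67  66  65  68  70  65  68  69  69  68  68  70  68  68]
 [ 84  60  65  64  64  79 118 143 135 106  72  68  69  67  72  69  65  70]
 [ 65  67  65  66  68 110 146 153 154 123  69  67  72  69  70  71  68  72]
 [ 68  68  69  63  62  87 127
[... 471 characters left out ...]
 67  70  70  63  70  66]
 [ 65  67  73  68  51  33  29  24  24  26  32  40  61  68  67  67  67  72]
 [ 70  64  53  33  17  21  16  11  13  21  25  11  22  32  50  62  67  67]
 [ 67  66  44  15  27  28  27  35  29  27  33  27  27  26  39  61  66  69]
 [ 69  70  58  25  12   5  21   2   6  15  10  10  18  30  53  69  67  64]
 [ 67  66  67  54  27  32  36  36  36  27  28  33  39  46  56  67  68  64]
 [ 66  65  68  71  71  61  47  41  44  45  59  68  63  66  67  66  69  66]
 [ 64  70  67  68  68  63  71  66  69  67  65  65  65  67  68  64  62  62]
 [ 68  67  72  68  66  64  66  66  66  66  66  69  66  67  64  63  67  62]
 [ 76  82  68  64  63  62  65  68  69  65  67  68  64  67  76  89  69  59]]
```

Run:
```python
from h import *
p=get_image('top');g=p['img'].astype(int).max(2)
for k,(a,b,c,d,z,th) in {'jig':(270,330,165,265,.010,102),'back':(205,237,190,240,.006,90)}.items():
    m=np.zeros(g.shape,bool);m[c:d,a:b]=g[c:d,a:b]<th
    r,bx=rect(p,m,z);print(k,r)
    (cx,cy),sz,an=r
    e=max(((bx[i]-bx[i-1]) for i in range(4)),key=np.linalg.norm);e=e/np.linalg.norm(e);e*=np.sign(e[0]);yaw=np.arctan2(e[1],e[0]);print('yaw',yaw)
    if k=='jig':
        Rm=np.array([[e[0],-e[1]],[e[1],e[0]]]);O=np.array([cx,cy])+Rm@[36.5,2];print('O',O,'dial',O+Rm@[-108,-12])
        y=yaw
# arm
s=np.argwhere((g>100)[216:236,292:299])+[216,292]
xy=unproj(p,s[:,::-1],.021)*1000
v=cv2.fitLine(xy.astype(np.float32),cv2.DIST_L2,0,.01,.01).ravel();print('arm',v,xy.min(0),xy.max(0))
v=v[:2]*np.sign(v[0]);print('dial angle',np.pi/2+y-np.arctan2(v[1],v[0]))
# overlay lugs
C=[[56,-17,24],[56,17,24],[68,17,24],[68,-17,24],[31,27,24],[49,27,24],[49,39,24],[31,39,24],[-49,27,24],[-31,27,24],[-31,39,24],[-49,39,24],[-108,-12,53]]
W=[np.r_[O+Rm@q[:2],q[2]]/1000 for q in C];uv=proj(p,W)
im=cv2.resize(p['img'][160:265,265:335,::-1],None,fx=5.7,fy=5.7,interpolation=cv2.INTER_CUBIC).copy()
for u in uv: cv2.circle(im,tuple(((u-[265,160]+.5)*5.7).astype(int)),2,(0,0,255),-1)
cv2.imwrite('pics/ov.png',im)
```

```text
jig ((524.868408203125, -16.656417846679688), (101.28083038330078, 227.6672821044922), 73.94482421875)
yaw -0.28021562
O [560.49788252 -24.82896979] dial [453.39157632  -6.49213333]
back ((535.8081665039062, 226.0261993408203), (55.40810012817383, 112.44141387939453), 81.9444580078125)
yaw -0.14059569
arm [ 9.9985385e-01 -1.7095359e-02  4.9853864e+02 -6.5897965e+00] [473.26879773 -12.26756711] [5.22928052e+02 4.37860399e-01]
dial angle 1.3076769
```

View pics/ov.png

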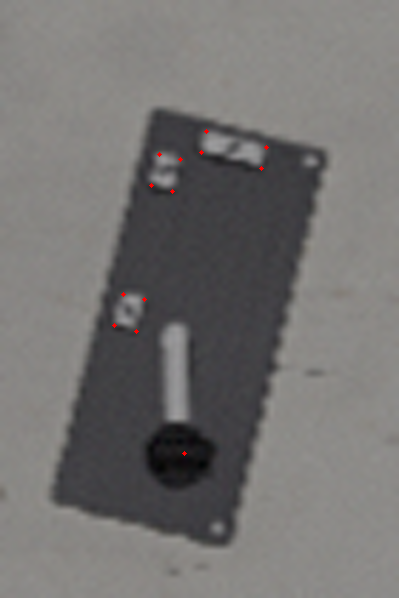

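The overlay fits the lugs, so the jig origin is (560.5, -24.8) mm with yaw -0.280. The dial is at (453, -6.5) and reads 1.31 rad. I move to the dial first.

Add to h.py:
```python
from scipy.spatial.transform import Rotation as Ro
O=np.array([.5605,-.0248]);YAW=-.280
def jw(x,y): return O+Ro.from_euler('z',YAW).as_matrix()[:2,:2]@[x,y]
def delta(pos,yaw_y):
    """tool-frame shift and turn to TCP pos with tool y at world yaw yaw_y, pointing down"""
    s=get_state();R=Ro.from_rotvec(s['tool_rot'])
    y=np.array([np.cos(yaw_y),np.sin(yaw_y),0]);z=np.array([0,0,-1.]);T=Ro.from_matrix(np.c_[np.cross(y,z),y,z])
    print('t',round(s['t'],2),'ee',s['ee_pos'].round(4),'shift',R.inv().apply(np.array(pos)-s['ee_pos']).round(4),'turn',(R.inv()*T).as_rotvec().round(4),
      'F',s['contact_force'].round(1),'M',s['moment'].round(2),'w',s['gripper_width'].round(4),'gf',np.round(s['gripper_force'],1),'q6',s['joint_pos'][5].round(2))
```

```text
(no output)
```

Request:
{"op": "jog_arm", "data": {
  "moves": [
    [[-0.034,-0.0352,0],[0,0,0],0],
    [[-0.034,-0.0352,0],[0,0,0],0],
    [[-0.034,-0.0352,0],[0,0,0],0],
    [[-0.034,-0.0352,0],[0,0,0],0],
    [[-0.034,-0.0352,0],[0,0,0],0],
    [[-0.034,-0.0352,0],[0,0,0],0],
    [[-0.034,-0.0352,0],[0,0,0],0],
    [[-0.034,-0.0352,0],[0,0,0],0],
    [[-0.034,-0.0352,0],[0,0,0],0],
    [[-0.034,-0.0352,0],[0,0,0],0],
    [[-0.034,-0.0352,0],[0,0,0],0],
    [[-0.034,-0.0352,0],[0,0,0],0]
  ],
  "newtons": 40
}}

```text
t: 2.25
ee_pos: [0.4351, 0.0294, 0.2317]
tool_rot: [0.448, 3.108, 0.0]
contact_force: [0.8, 0.9, 0.2]
gripper_width: 0.0857
gripper_force: 0.0
```

Request:
{"op": "jog_arm", "data": {
  "moves": [
    [[0,0,0],[0,0,0.145],0],
    [[0,0,0],[0,0,0.145],0],
    [[0,0,0],[0,0,0.145],0],
    [[0,0,0],[0,0,0.145],0],
    [[0,0,0],[0,0,0.145],0],
    [[0,0,0],[0,0,0.145],0],
    [[0,0,0],[0,0,0.145],0],
    [[0,0,0],[0,0,0.145],0],
    [[0,0,0],[0,0,0.145],0],
    [[0,0,0],[0,0,0],0],
    [[0,0,0],[0,0,0],0]
  ]
}}

```text
t: 3.35
ee_pos: [0.4345, 0.0314, 0.2314]
tool_rot: [2.24, 2.203, 0.0]
contact_force: [0.3, -0.1, -0.0]
gripper_width: 0.0856
gripper_force: 0.0
```

```bash
python3 -c "
from h import *
delta([.4534,-.0065,.1],-.02)"
```

```text
Traceback (most recent call last):
  File "h.py", line 23, in delta
    'F',s['contact_force'].round(1),'M',s['moment'].round(2),'w',s['gripper_width'].round(4),'gf',np.round(s['gripper_force'],1),'q6',s['joint_pos'][5].round(2))
                                                                 ^^^^^^^^^^^^^^^^^^^^^^^^
AttributeError: 'float' object has no attribute 'round'
```

```bash
sed -i "s/s\['gripper_width'\].round(4)/round(float(s['gripper_width']),4)/" h.py; python3 -c "
from h import *
delta([.4534,-.0065,.1],-.02)"
```

```text
t 3.35 ee [0.4345 0.0314 0.2314] shift [-0.0376  0.0195  0.1314] turn [ 0.0002 -0.0001  0.0034] F [ 0.3 -0.1 -0. ] M [ 0.05 -0.06  0.02] w 0.0856 gf 0.0 q6 1.47
```

Request:
{"op": "jog_arm", "data": {
  "moves": [
    [[-0.0191,0.0096,0],[0,0,0],0.3],
    [[-0.0191,0.0096,0],[0,0,0],0.3],
    [[0,0,0.045],[0,0,0],0.5],
    [[0,0,0.045],[0,0,0],0.5],
    [[0,0,0.045],[0,0,0],0.5],
    [[0,0,0.02],[0,0,0],0.5],
    [[0,0,0],[0,0,0],0.5],
    [[0,0,0],[0,0,0],0.5]
  ]
}}

```text
t: 4.15
ee_pos: [0.4531, -0.0072, 0.0767]
tool_rot: [-2.242, -2.201, -0.0]
contact_force: [0.7, 0.1, 0.8]
gripper_width: 0.0428
gripper_force: 0.0
```

Run:
```python
from h import *
delta([.4534,-.0065,.028],-.02)
p=get_image('side');cv2.imwrite('pics/s1.png',cv2.resize(p['img'][120:240,210:370,::-1],(800,600),interpolation=cv2.INTER_CUBIC))
```

```text
t 4.15 ee [ 0.4531 -0.0072  0.0767] shift [0.0007 0.0003 0.0487] turn [-0.0001 -0.0001  0.0015] F [0.7 0.1 0.8] M [ 0.02 -0.01 -0.03] w 0.0428 gf 0.0 q6 1.4
```

View pics/s1.png

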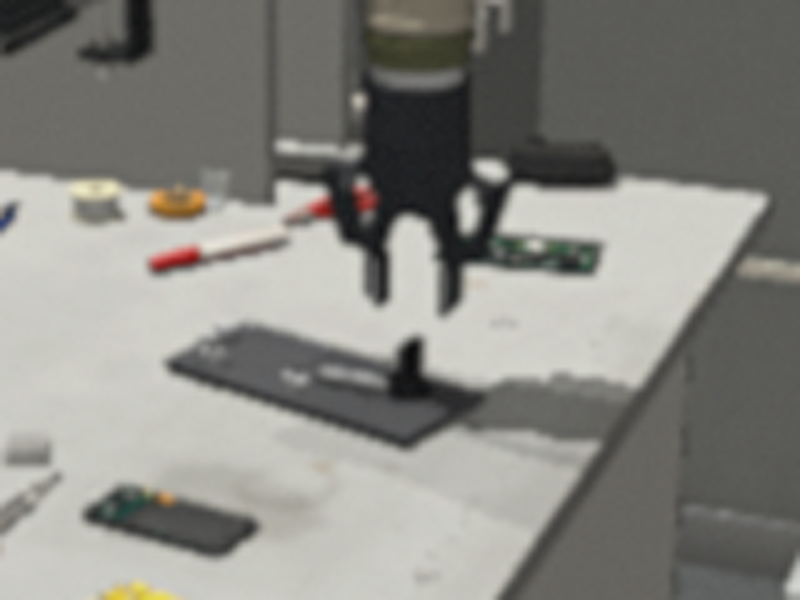

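The fingers straddle the black bar, which stands at about (410,355) in the crop. I descend and close.

Request:
{"op": "jog_arm", "data": {
  "moves": [
    [[0,0,0.02],[0,0,0],0.5],
    [[0,0,0.015],[0,0,0],0.5],
    [[0,0,0.012],[0,0,0],0.5],
    [[0,0,0],[0,0,0],1],
    [[0,0,0],[0,0,0],1],
    [[0,0,0],[0,0,0],1],
    [[0,0,0],[0,0,0],1],
    [[0,0,0],[0,0,0],1]
  ],
  "newtons": 40
}}

```text
t: 5.0
ee_pos: [0.4544, -0.0074, 0.0309]
tool_rot: [2.241, 2.198, 0.003]
contact_force: [-0.5, 0.5, 7.1]
gripper_width: 0.0111
gripper_force: 42.2
```

Request:
{"op": "jog_arm", "data": {
  "moves": [
    [[0,0,0],[0,0,-0.1],1],
    [[0,0,0],[0,0,-0.1],1],
    [[0,0,0],[0,0,-0.1],1],
    [[0,0,0],[0,0,-0.1],1],
    [[0,0,0],[0,0,-0.1],1],
    [[0,0,0],[0,0,-0.1],1],
    [[0,0,0],[0,0,0],1]
  ]
}}

```text
t: 5.7
ee_pos: [0.4551, -0.0072, 0.0309]
tool_rot: [1.49, 2.761, 0.004]
contact_force: [0.8, 1.3, 7.1]
gripper_width: 0.0114
gripper_force: 42.1
```

```bash
python3 -c "
from h import *
delta([.4534,-.0065,.0287],1.291)"
```

```text
t 5.7 ee [ 0.4551 -0.0072  0.0309] shift [ 0.0015 -0.0011  0.0022] turn [ 0.0028  0.0036 -0.71  ] F [0.8 1.3 7.1] M [ 0.35 -0.23  0.05] w 0.0114 gf 42.1 q6 0.8
```

Request:
{"op": "jog_arm", "data": {
  "moves": [
    [[0,0,-0.0015],[0,0,-0.1],1],
    [[0,0,0],[0,0,-0.1],1],
    [[0,0,0],[0,0,-0.1],1],
    [[0,0,0],[0,0,-0.1],1],
    [[0,0,0],[0,0,-0.1],1],
    [[0,0,0],[0,0,-0.1],1],
    [[0,0,0],[0,0,-0.04],1],
    [[0,0,0],[0,0,-0.03],1],
    [[0,0,0],[0,0,0],1],
    [[0,0,0],[0,0,0],1]
  ]
}}

```text
t: 6.7
ee_pos: [0.4556, -0.0065, 0.031]
tool_rot: [0.503, 3.097, 0.004]
contact_force: [8.6, 3.7, -9.4]
gripper_width: 0.0111
gripper_force: 40.8
```

```bash
python3 -c "
from h import *
delta([.4534,-.0065,.0287],1.291)"
```

```text
t 6.7 ee [ 0.4556 -0.0065  0.031 ] shift [ 0.0021 -0.0007  0.0023] turn [ 0.0035  0.004  -0.042 ] F [ 8.6  3.7 -9.4] M [ 0.75 -1.52  0.08] w 0.0111 gf 40.8 q6 0.13
```

Request:
{"op": "jog_arm", "data": {
  "moves": [
    [[0,0,0],[0,0,-0.03],1],
    [[0,0,0],[0,0,-0.03],1],
    [[0,0,0],[0,0,0],1],
    [[0,0,0],[0,0,0],1]
  ]
}}

```text
t: 7.1
ee_pos: [0.4556, -0.0064, 0.031]
tool_rot: [0.412, 3.11, 0.005]
contact_force: [8.1, 4.3, -10.2]
gripper_width: 0.0111
gripper_force: 41.4
```

```bash
python3 -c "
from h import *
delta([.4534,-.0065,.0287],1.291)"
```

```text
t 7.1 ee [ 0.4556 -0.0064  0.031 ] shift [ 0.0022 -0.0007  0.0023] turn [0.0037 0.0041 0.0166] F [  8.1   4.3 -10.2] M [ 0.87 -1.48 -0.55] w 0.0111 gf 41.4 q6 0.07
```

Request:
{"op": "jog_arm", "data": {
  "moves": [
    [[0,0,0],[0,0,-0.03],1],
    [[0,0,0],[0,0,0],1],
    [[0,0,0],[0,0,0],1]
  ]
}}

```text
t: 7.4
ee_pos: [0.4556, -0.0064, 0.0311]
tool_rot: [0.367, 3.115, 0.005]
contact_force: [7.8, 4.1, -9.0]
gripper_width: 0.011
gripper_force: 49.0
```

```bash
python3 -c "
from h import *
delta([.4534,-.0065,.0287],1.291)"
```

```text
t 7.4 ee [ 0.4556 -0.0064  0.0311] shift [ 0.0022 -0.0006  0.0023] turn [0.0038 0.0042 0.0455] F [ 7.8  4.1 -9. ] M [ 0.91 -1.49 -1.03] w 0.011 gf 49.0 q6 0.04
```

Request:
{"op": "jog_arm", "data": {
  "moves": [
    [[0,0,0],[0,0,0],0.6],
    [[0,0,0],[0,0,0],0.5],
    [[0,0,0],[0,0,0],0.5],
    [[0,0,-0.02],[0,0,0],0.5],
    [[0,0,-0.04],[0,0,0],0.4],
    [[0,0,-0.04],[0,0,0],0.3],
    [[0,0,-0.02],[0,0,0],0.2],
    [[0,0,0],[0,0,0],0.2],
    [[0,0,0],[0,0,0],0.2]
  ]
}}

```text
t: 8.3
ee_pos: [0.4529, -0.0072, 0.1509]
tool_rot: [0.362, 3.12, -0.0]
contact_force: [0.5, -0.4, 0.0]
gripper_width: 0.0685
gripper_force: 0.0
```

```bash
python3 -c "
from h import *
delta([.5358,.226,.10],1.43)"
```

```text
t 8.3 ee [ 0.4529 -0.0072  0.1509] shift [-0.0272  0.246   0.0509] turn [-0.0001  0.0008 -0.0903] F [ 0.5 -0.4  0. ] M [-0.02  0.04 -0.01] w 0.0685 gf 0.0 q6 0.04
```

Request:
{"op": "jog_arm", "data": {
  "moves": [
    [[-0.0045,0.041,0],[0,0,0],0.25],
    [[-0.0045,0.041,0],[0,0,0],0.25],
    [[-0.0045,0.041,0],[0,0,0],0.25],
    [[-0.0045,0.041,0],[0,0,0],0.25],
    [[-0.0045,0.041,0],[0,0,0],0.25],
    [[-0.0045,0.041,0],[0,0,0],0.25],
    [[0,0,0],[0,0,-0.09],0.25],
    [[0,0,0.04],[0,0,0],0.25],
    [[0,0,0.03],[0,0,0],0.25],
    [[0,0,0.03],[0,0,0],0.25],
    [[0,0,0],[0,0,0],0.25],
    [[0,0,0],[0,0,0],0.25]
  ]
}}

```text
t: 9.5
ee_pos: [0.534, 0.2257, 0.0495]
tool_rot: [-0.221, -3.13, 0.002]
contact_force: [0.3, 0.5, 0.5]
gripper_width: 0.064
gripper_force: 0.0
```

Run:
```python
from h import *
delta([.5358,.226,.0],1.43)
p=get_image('top');g=p['img'].astype(int).max(2)
s=np.argwhere((g>105)[205:252,275:306])+[205,275]
jx=lambda uv,z:(unproj(p,uv,z)-O)@Ro.from_euler('z',YAW).as_matrix()[:2,:2]*1000
q=jx(s[:,::-1],.021);k=(abs(q[:,0]+108)<15)&(q[:,1]>8)&(q[:,1]<55);q=q[k];print(len(q),q.min(0),q.max(0))
v=cv2.fitLine(q.astype(np.float32),cv2.DIST_L2,0,.01,.01).ravel();print('arm in jig',v)
a=cv2.resize(p['img'][165:265,195:335,::-1],(800,571),interpolation=cv2.INTER_CUBIC);cv2.imwrite('pics/t2.png',a)
```

```text
t 9.5 ee [0.534  0.2257 0.0495] shift [-0.0019  0.0006  0.0495] turn [-0.0015 -0.0036 -0.0002] F [0.3 0.5 0.5] M [ 0.01  0.01 -0.01] w 0.064 gf 0.0 q6 0.4
67 [-120.04420882    8.11597864] [-94.68588629  54.40289598]
arm in jig [ 4.52838764e-02  9.98974144e-01 -1.06586586e+02  3.24764862e+01]
```

View pics/t2.png

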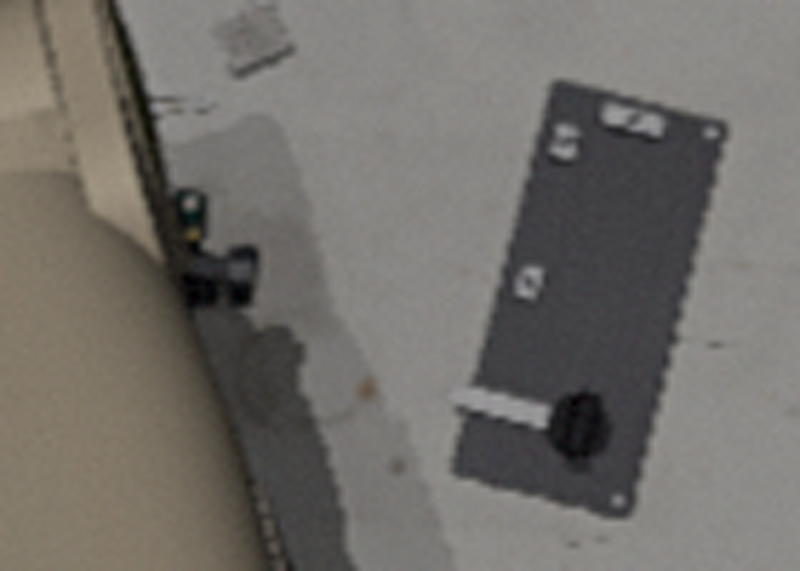

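The cam arm now lies square across the jig, at (460,398) to (550,415) in the crop, clear of the seat. The dial met its stop firmly at 1 N·m. Next is the pick: descend carefully.

Request:
{"op": "jog_arm", "data": {
  "moves": [
    [[-0.0015,0,0.015],[0,0,0],0.25],
    [[0,0,0.012],[0,0,0],0.25],
    [[0,0,0.01],[0,0,0],0.25],
    [[0,0,0.005],[0,0,0],0.25],
    [[0,0,0.002],[0,0,0],0.25],
    [[0,0,0],[0,0,0],0.25],
    [[0,0,0],[0,0,0],0.25]
  ]
}}

```text
t: 10.25
ee_pos: [0.5373, 0.2261, 0.0072]
tool_rot: [0.221, 3.133, 0.0]
contact_force: [0.3, -0.1, -0.0]
gripper_width: 0.0643
gripper_force: 0.0
```

Request:
{"op": "jog_arm", "data": {
  "moves": [
    [[0,0,0.002],[0,0,0],0.25],
    [[0,0,0.002],[0,0,0],0.25],
    [[0,0,0],[0,0,0],0.25],
    [[0,0,0],[0,0,0],0.25]
  ]
}}

```text
t: 10.65
ee_pos: [0.5369, 0.226, 0.0028]
tool_rot: [-0.221, -3.134, -0.0]
contact_force: [-0.2, -0.5, 0.2]
gripper_width: 0.0635
gripper_force: 0.0
```

Request:
{"op": "jog_arm", "data": {
  "moves": [
    [[0,0,0.002],[0,0,0],0.25],
    [[0,0,0.002],[0,0,0],0.25],
    [[0,0,0],[0,0,0],0.25],
    [[0,0,0],[0,0,0],0.25]
  ]
}}

```text
t: 11.05
ee_pos: [0.5369, 0.2259, -0.0013]
tool_rot: [-0.221, -3.134, 0.0]
contact_force: [0.1, 0.3, 0.0]
gripper_width: 0.0643
gripper_force: 0.0
```

Request:
{"op": "jog_arm", "data": {
  "moves": [
    [[0,0,0.002],[0,0,0],0.25],
    [[0,0,0],[0,0,0],0.25],
    [[0,0,0],[0,0,0],0.25]
  ]
}}

```text
t: 11.35
ee_pos: [0.5369, 0.2259, -0.0032]
tool_rot: [-0.221, -3.134, -0.0]
contact_force: [-0.2, 0.6, -0.7]
gripper_width: 0.0643
gripper_force: 0.0
```

Request:
{"op": "jog_arm", "data": {
  "moves": [
    [[0,0,0.002],[0,0,0],0.25],
    [[0,0,0],[0,0,0],0.25],
    [[0,0,0],[0,0,0],0.25]
  ]
}}

```text
t: 11.65
ee_pos: [0.5369, 0.2259, -0.0053]
tool_rot: [-0.221, -3.134, -0.0]
contact_force: [0.6, -0.9, -0.0]
gripper_width: 0.0637
gripper_force: 0.0
```

Request:
{"op": "jog_arm", "data": {
  "moves": [
    [[0,0,0.0015],[0,0,0],0.25],
    [[0,0,0],[0,0,0],0.25],
    [[0,0,0],[0,0,0],0.25]
  ]
}}

```text
t: 11.95
ee_pos: [0.5372, 0.226, -0.006]
tool_rot: [0.221, 3.133, 0.0]
contact_force: [-1.4, -0.1, 5.6]
gripper_width: 0.0638
gripper_force: 2.7
```

Request:
{"op": "jog_arm", "data": {
  "moves": [
    [[0,0,-0.004],[0,0,0],0.25],
    [[0,0,0],[0,0,0],0.3],
    [[0,0,0],[0,0,0],0.35],
    [[0,0,0],[0,0,0],0.42],
    [[0,0,0],[0,0,0],0.5],
    [[0,0,0],[0,0,0],0.6],
    [[0,0,0],[0,0,0],0.6],
    [[0,0,0],[0,0,0],0.6]
  ],
  "newtons": 30
}}

```text
t: 12.75
ee_pos: [0.5372, 0.2261, -0.0024]
tool_rot: [0.221, 3.133, 0.001]
contact_force: [-1.7, -0.2, 5.0]
gripper_width: 0.0531
gripper_force: 31.7
```

Request:
{"op": "jog_arm", "data": {
  "moves": [
    [[0,0,-0.01],[0,0,0],0.6],
    [[0,0,-0.03],[0,0,0],0.6],
    [[0,0,-0.03],[0,0,0],0.6],
    [[0,0,0],[0,0,0],0.6],
    [[0,0,0],[0,0,0],0.6]
  ]
}}

```text
t: 13.25
ee_pos: [0.5375, 0.226, 0.0681]
tool_rot: [0.221, 3.132, 0.001]
contact_force: [-0.5, 0.3, -0.2]
gripper_width: 0.0528
gripper_force: 31.9
```

Run:
```python
from h import *
delta([*jw(-9,-8),.0676],YAW+np.pi/2)
```

```text
t 13.25 ee [0.5375 0.226  0.0681] shift [ 9.9647 -6.9192 -0.0184] turn [0.0007 0.0015 0.1392] F [-0.5  0.3 -0.2] M [-0.04  0.01  0.02] w 0.0528 gf 31.9 q6 0.4
```

Request:
{"op": "jog_arm", "data": {
  "moves": [
    [[-0.008,-0.042,0],[0,0,0],0.6],
    [[-0.008,-0.042,0],[0,0,0],0.6],
    [[-0.008,-0.042,0],[0,0,0],0.6],
    [[-0.008,-0.042,0],[0,0,0],0.6],
    [[-0.008,-0.042,0],[0,0,0],0.6],
    [[-0.008,-0.042,0],[0,0,0],0.6],
    [[0,0,0],[0,0,0.07],0.6],
    [[0,0,0],[0,0,0.069],0.6],
    [[0,0,0],[0,0,0],0.6],
    [[0,0,0],[0,0,0],0.6]
  ]
}}

```text
t: 14.25
ee_pos: [0.5482, -0.0301, 0.0662]
tool_rot: [-0.435, -3.109, -0.0]
contact_force: [-0.9, 0.1, -0.6]
gripper_width: 0.0527
gripper_force: 31.9
```

Run:
```python
from h import *
delta([*jw(-.009,-.008),.0676],YAW+np.pi/2)
p=get_image('side');c=proj(p,[[.56,-.025,.04]])[0].astype(int);print(c)
cv2.imwrite('pics/s3.png',cv2.resize(p['img'][c[1]-60:c[1]+60,c[0]-80:c[0]+80,::-1],(800,600),interpolation=cv2.INTER_CUBIC))
```

```text
t 14.25 ee [ 0.5482 -0.0301  0.0662] shift [-0.0013  0.0005 -0.0014] turn [-0.0001 -0.0022  0.0018] F [-0.9  0.1 -0.6] M [0.05 0.06 0.02] w 0.0527 gf 31.9 q6 0.08
[266 184]
```

View pics/s3.png

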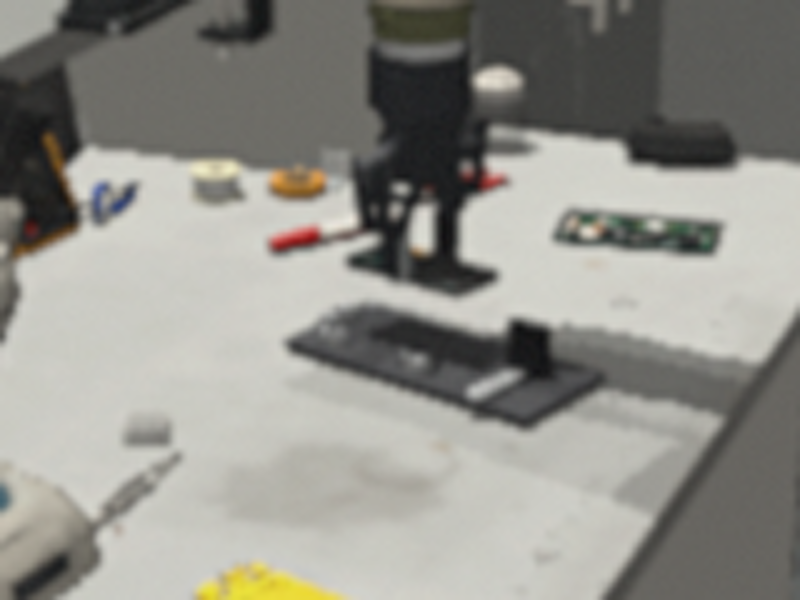

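The part hangs level over the jig, at about (420,272) in the crop. Now I lower it.

Request:
{"op": "jog_arm", "data": {
  "moves": [
    [[0,0,0.02],[0,0,0],0.6],
    [[0,0,0.02],[0,0,0],0.6],
    [[0,0,0.01],[0,0,0],0.6],
    [[0,0,0.003],[0,0,0],0.6],
    [[0,0,0],[0,0,0],0.6],
    [[0,0,0],[0,0,0],0.6]
  ]
}}

```text
t: 14.9
ee_pos: [0.5498, -0.0303, 0.015]
tool_rot: [0.437, 3.11, -0.0]
contact_force: [-0.1, 0.9, -0.5]
gripper_width: 0.0528
gripper_force: 31.9
```

Request:
{"op": "jog_arm", "data": {
  "moves": [
    [[0,0,0.0015],[0,0,0],0.6],
    [[0,0,0],[0,0,0],0.6],
    [[0,0,0],[0,0,0],0.6]
  ]
}}

```text
t: 15.2
ee_pos: [0.5494, -0.0304, 0.0132]
tool_rot: [0.438, 3.11, 0.0]
contact_force: [0.2, 0.0, -0.9]
gripper_width: 0.0529
gripper_force: 31.9
```

Request:
{"op": "jog_arm", "data": {
  "moves": [
    [[0,0,0.001],[0,0,0],0.6],
    [[0,0,0],[0,0,0],0.6],
    [[0,0,0],[0,0,0],0.6]
  ]
}}

```text
t: 15.5
ee_pos: [0.5491, -0.0303, 0.0118]
tool_rot: [-0.438, -3.111, -0.0]
contact_force: [0.3, -0.3, -1.2]
gripper_width: 0.0526
gripper_force: 31.9
```

Request:
{"op": "jog_arm", "data": {
  "moves": [
    [[0,0,0.001],[0,0,0],0.6],
    [[0,0,0],[0,0,0],0.6],
    [[0,0,0],[0,0,0],0.6]
  ]
}}

```text
t: 15.8
ee_pos: [0.5491, -0.0303, 0.0107]
tool_rot: [-0.438, -3.111, -0.0]
contact_force: [-0.5, 0.1, -0.8]
gripper_width: 0.0528
gripper_force: 31.9
```

Request:
{"op": "jog_arm", "data": {
  "moves": [
    [[0,0,0.001],[0,0,0],0.6],
    [[0,0,0],[0,0,0],0.6],
    [[0,0,0],[0,0,0],0.6]
  ]
}}

```text
t: 16.1
ee_pos: [0.5491, -0.0303, 0.0097]
tool_rot: [-0.438, -3.111, -0.0]
contact_force: [-0.6, 0.0, -0.5]
gripper_width: 0.0525
gripper_force: 31.9
```

Run:
```python
from h import *
delta([*jw(0,0),.0096],YAW+np.pi/2)
```

```text
t 16.1 ee [ 0.5491 -0.0303  0.0097] shift [-0.0095  0.0084  0.0001] turn [ 0.0001 -0.0001  0.0002] F [-0.6  0.  -0.5] M [-0.01 -0.03 -0.02] w 0.0525 gf 31.9 q6 0.08
```

Request:
{"op": "jog_arm", "data": {
  "moves": [
    [[0,0,0.001],[0,0,0],0.6],
    [[0,0,0],[0,0,0],0.6],
    [[0,0,0],[0,0,0],0.6]
  ]
}}

```text
t: 16.4
ee_pos: [0.5492, -0.0303, 0.0096]
tool_rot: [0.438, 3.11, 0.0]
contact_force: [-3.3, -0.7, 7.0]
gripper_width: 0.0531
gripper_force: 32.6
```

Request:
{"op": "jog_arm", "data": {
  "moves": [
    [[0,0,0.0005],[0,0,0],0.6],
    [[0,0,0],[0,0,0],0.6],
    [[0,0,0],[0,0,0],0.6]
  ]
}}

```text
t: 16.7
ee_pos: [0.5492, -0.0303, 0.0096]
tool_rot: [0.438, 3.11, -0.0]
contact_force: [-3.7, 0.9, 10.3]
gripper_width: 0.0529
gripper_force: 32.9
```

Request:
{"op": "jog_arm", "data": {
  "moves": [
    [[0,0.003,-0.001],[0,0,0],0.6],
    [[0,0.003,0],[0,0,0],0.6],
    [[0,0.001,0],[0,0,0],0.6],
    [[0,0,0],[0,0,0],0.6],
    [[0,0,0],[0,0,0],0.6]
  ]
}}

```text
t: 17.2
ee_pos: [0.5515, -0.0237, 0.0096]
tool_rot: [0.438, 3.11, 0.0]
contact_force: [-1.6, -1.2, 5.4]
gripper_width: 0.053
gripper_force: 32.5
```

```bash
sed -i "s/'M',s/'Fjig',(Ro.from_euler('z',-YAW).apply(s['contact_force'])).round(1),'Mz',s/; s/s\['moment'\].round(2)/s['moment'][2].round(2)/" h.py
cat > d.py <<'E'
from h import *
delta([*jw(0,0),.0096],YAW+np.pi/2)
E
python3 d.py
```

```text
t 17.2 ee [ 0.5515 -0.0237  0.0096] shift [-0.0089  0.0014  0.    ] turn [0.0001 0.0009 0.0002] F [-1.6 -1.2  5.4] Fjig [-1.2 -1.6  5.4] Mz 0.04 w 0.053 gf 32.5 q6 0.09
```

Request:
{"op": "jog_arm", "data": {
  "moves": [
    [[0,0.001,0],[0,0,0],0.6],
    [[0,0,0],[0,0,0],0.6],
    [[0,0,0],[0,0,0],0.6]
  ]
}}

```text
t: 17.5
ee_pos: [0.5517, -0.023, 0.0096]
tool_rot: [0.438, 3.11, -0.001]
contact_force: [-0.8, -1.8, 5.7]
gripper_width: 0.0528
gripper_force: 32.5
```

```bash
python3 d.py
```

```text
t 17.5 ee [ 0.5517 -0.023   0.0096] shift [-0.0089  0.0007  0.    ] turn [-0.0004  0.0009 -0.0001] F [-0.8 -1.8  5.7] Fjig [-0.3 -1.9  5.7] Mz -0.0 w 0.0528 gf 32.5 q6 0.09
```

Bed friction is about 2 N. I keep moving towards the side lugs.

Request:
{"op": "jog_arm", "data": {
  "moves": [
    [[0,0.001,0],[0,0,0],0.6],
    [[0,0,0],[0,0,0],0.6],
    [[0,0,0],[0,0,0],0.6]
  ]
}}

```text
t: 17.8
ee_pos: [0.5521, -0.0222, 0.0096]
tool_rot: [0.439, 3.11, -0.001]
contact_force: [-0.8, -2.4, 4.9]
gripper_width: 0.0526
gripper_force: 32.5
```

```bash
python3 d.py
```

```text
t 17.8 ee [ 0.5521 -0.0222  0.0096] shift [-0.0088 -0.0002  0.    ] turn [-0.0005  0.001  -0.0002] F [-0.8 -2.4  4.9] Fjig [-0.2 -2.5  4.9] Mz -0.05 w 0.0526 gf 32.5 q6 0.1
```

Request:
{"op": "jog_arm", "data": {
  "moves": [
    [[0,0.0005,0],[0,0,0],0.6],
    [[0,0,0],[0,0,0],0.6],
    [[0,0,0],[0,0,0],0.6]
  ]
}}

```text
t: 18.1
ee_pos: [0.5521, -0.0219, 0.0096]
tool_rot: [0.439, 3.11, -0.002]
contact_force: [-0.3, -2.6, 5.6]
gripper_width: 0.0528
gripper_force: 32.5
```

```bash
python3 d.py
```

```text
t 18.1 ee [ 0.5521 -0.0219  0.0096] shift [-0.0089 -0.0005  0.    ] turn [-0.001   0.0009 -0.0005] F [-0.3 -2.6  5.6] Fjig [ 0.4 -2.5  5.6] Mz -0.0 w 0.0528 gf 32.5 q6 0.1
```

Request:
{"op": "jog_arm", "data": {
  "moves": [
    [[0,0.0007,0],[0,0,0],0.6],
    [[0,0,0],[0,0,0],0.6],
    [[0,0,0],[0,0,0],0.6]
  ]
}}

```text
t: 18.4
ee_pos: [0.5521, -0.0218, 0.0096]
tool_rot: [0.44, 3.11, -0.004]
contact_force: [-2.2, -4.4, 6.5]
gripper_width: 0.0529
gripper_force: 32.5
```

```bash
python3 d.py
```

```text
t 18.4 ee [ 0.5521 -0.0218  0.0096] shift [-0.009  -0.0006  0.    ] turn [-0.0022  0.0008 -0.001 ] F [-2.2 -4.4  6.5] Fjig [-0.9 -4.8  6.5] Mz -0.08 w 0.0529 gf 32.5 q6 0.1
```

Request:
{"op": "jog_arm", "data": {
  "moves": [
    [[0,0.0007,0],[0,0,0],0.6],
    [[0,0,0],[0,0,0],0.6],
    [[0,0,0],[0,0,0],0.6]
  ]
}}

```text
t: 18.7
ee_pos: [0.5521, -0.0217, 0.0097]
tool_rot: [0.441, 3.11, -0.005]
contact_force: [-2.4, -6.7, 6.3]
gripper_width: 0.0531
gripper_force: 32.6
```

```bash
python3 d.py
```

```text
t 18.7 ee [ 0.5521 -0.0217  0.0097] shift [-0.0089 -0.0006  0.0001] turn [-0.0034  0.0008 -0.0016] F [-2.4 -6.7  6.3] Fjig [-0.5 -7.1  6.3] Mz -0.12 w 0.0531 gf 32.6 q6 0.1
```

Side lug contact is at jig y of about +0.6 mm. I ease off, push to the end stop, then re-press.

Request:
{"op": "jog_arm", "data": {
  "moves": [
    [[0,-0.0014,0],[0,0,0],0.6],
    [[-0.003,0,0],[0,0,0],0.6],
    [[-0.003,0,0],[0,0,0],0.6],
    [[-0.001,0,0],[0,0,0],0.6],
    [[0,0,0],[0,0,0],0.6],
    [[0,0,0],[0,0,0],0.6]
  ]
}}

```text
t: 19.3
ee_pos: [0.5547, -0.0226, 0.0095]
tool_rot: [-0.438, -3.104, 0.0]
contact_force: [-11.5, -0.2, 16.8]
gripper_width: 0.0528
gripper_force: 33.6
```

```bash
python3 d.py
```

```text
t 19.3 ee [ 0.5547 -0.0226  0.0095] shift [-0.0062 -0.0005 -0.0001] turn [-0.0011 -0.0064 -0.0002] F [-11.5  -0.2  16.8] Fjig [-11.   -3.4  16.8] Mz -0.14 w 0.0528 gf 33.6 q6 0.1
```

Request:
{"op": "jog_arm", "data": {
  "moves": [
    [[-0.001,0,0],[0,0,0],0.6],
    [[0,0,0],[0,0,0],0.6],
    [[0,0,0],[0,0,0],0.6]
  ]
}}

```text
t: 19.6
ee_pos: [0.5554, -0.0228, 0.0095]
tool_rot: [-0.438, -3.104, 0.0]
contact_force: [-11.2, -1.1, 16.6]
gripper_width: 0.0532
gripper_force: 33.6
```

```bash
python3 d.py
```

```text
t 19.6 ee [ 0.5554 -0.0228  0.0095] shift [-0.0054 -0.0005 -0.0001] turn [-0.0011 -0.0068 -0.0001] F [-11.2  -1.1  16.6] Fjig [-10.4  -4.2  16.6] Mz -0.17 w 0.0532 gf 33.6 q6 0.09
```

Normal force has climbed to 17 N and friction is eating the push, so I relieve z.

Request:
{"op": "jog_arm", "data": {
  "moves": [
    [[0,0,-0.001],[0,0,0],0.6],
    [[0,0,0],[0,0,0],0.6],
    [[0,0,0],[0,0,0],0.6]
  ]
}}

```text
t: 19.9
ee_pos: [0.5578, -0.0235, 0.0096]
tool_rot: [-0.438, -3.108, 0.001]
contact_force: [-6.0, -3.1, 3.7]
gripper_width: 0.0529
gripper_force: 32.3
```

```bash
python3 d.py
```

```text
t 19.9 ee [ 0.5578 -0.0235  0.0096] shift [-0.003  -0.0005 -0.    ] turn [-0.001  -0.0031 -0.0003] F [-6.  -3.1  3.7] Fjig [-4.9 -4.7  3.7] Mz -0.1 w 0.0529 gf 32.3 q6 0.09
```

Request:
{"op": "jog_arm", "data": {
  "moves": [
    [[0,0,-0.0006],[0,0,0],0.6],
    [[0,0,0],[0,0,0],0.6],
    [[0,0,0],[0,0,0],0.6]
  ]
}}

```text
t: 20.2
ee_pos: [0.5585, -0.0237, 0.0101]
tool_rot: [-0.439, -3.109, 0.001]
contact_force: [-3.4, -3.1, -1.0]
gripper_width: 0.0525
gripper_force: 31.9
```

```bash
python3 d.py
```

```text
t 20.2 ee [ 0.5585 -0.0237  0.0101] shift [-0.0022 -0.0005  0.0005] turn [-0.001  -0.0019 -0.0003] F [-3.4 -3.1 -1. ] Fjig [-2.4 -4.  -1. ] Mz -0.18 w 0.0525 gf 31.9 q6 0.09
```

Request:
{"op": "jog_arm", "data": {
  "moves": [
    [[-0.001,0,0],[0,0,0.003],0.6],
    [[0,0,0],[0,0,0],0.6],
    [[0,0,0],[0,0,0],0.6]
  ]
}}

```text
t: 20.5
ee_pos: [0.5597, -0.024, 0.0102]
tool_rot: [-0.443, -3.109, 0.001]
contact_force: [-3.5, -4.2, -0.9]
gripper_width: 0.0531
gripper_force: 31.9
```

```bash
python3 d.py
```

```text
t 20.5 ee [ 0.5597 -0.024   0.0102] shift [-0.001  -0.0005  0.0006] turn [-0.001  -0.0015 -0.003 ] F [-3.5 -4.2 -0.9] Fjig [-2.2 -5.  -0.9] Mz -0.03 w 0.0531 gf 31.9 q6 0.1
```

Request:
{"op": "jog_arm", "data": {
  "moves": [
    [[-0.001,0,0],[0,0,0.003],0.6],
    [[0,0,0],[0,0,0],0.6],
    [[0,0,0],[0,0,0],0.6]
  ]
}}

```text
t: 20.8
ee_pos: [0.5607, -0.0243, 0.0102]
tool_rot: [-0.447, -3.108, 0.001]
contact_force: [-3.7, -4.1, -0.5]
gripper_width: 0.053
gripper_force: 31.9
```

```bash
python3 d.py
```

```text
t 20.8 ee [ 0.5607 -0.0243  0.0102] shift [ 0.     -0.0006  0.0006] turn [-0.0011 -0.0015 -0.0054] F [-3.7 -4.1 -0.5] Fjig [-2.4 -4.9 -0.5] Mz 0.2 w 0.053 gf 31.9 q6 0.1
```

Yaw balances midway, since Mz swings from -0.18 to +0.20. I turn half back and continue in x.

Request:
{"op": "jog_arm", "data": {
  "moves": [
    [[-0.001,0,0.0003],[0,0,-0.0026],0.6],
    [[0,0,0],[0,0,0],0.6],
    [[0,0,0],[0,0,0],0.6]
  ]
}}

```text
t: 21.1
ee_pos: [0.5617, -0.0246, 0.0099]
tool_rot: [-0.443, -3.109, 0.001]
contact_force: [-4.0, -3.6, -0.7]
gripper_width: 0.0527
gripper_force: 31.9
```

```bash
python3 d.py
```

```text
t 21.1 ee [ 0.5617 -0.0246  0.0099] shift [ 0.0011 -0.0006  0.0003] turn [-0.001  -0.0013 -0.0033] F [-4.  -3.6 -0.7] Fjig [-2.9 -4.6 -0.7] Mz 0.06 w 0.0527 gf 31.9 q6 0.1
```

Request:
{"op": "jog_arm", "data": {
  "moves": [
    [[-0.001,0,0],[0,0,0],0.6],
    [[0,0,0],[0,0,0],0.6],
    [[0,0,0],[0,0,0],0.6]
  ]
}}

```text
t: 21.4
ee_pos: [0.5618, -0.0246, 0.0099]
tool_rot: [-0.443, -3.107, 0.001]
contact_force: [-5.1, -4.0, 1.5]
gripper_width: 0.0526
gripper_force: 32.1
```

```bash
python3 d.py
```

```text
t 21.4 ee [ 0.5618 -0.0246  0.0099] shift [ 0.0012 -0.0005  0.0003] turn [-0.001  -0.0029 -0.0033] F [-5.1 -4.   1.5] Fjig [-3.8 -5.3  1.5] Mz 0.01 w 0.0526 gf 32.1 q6 0.1
```

End stop reached, since x stopped while force rose. I lower it fully onto the bed and press both ways lightly.

Request:
{"op": "jog_arm", "data": {
  "moves": [
    [[0,0,0.0006],[0,0,0],0.6],
    [[-0.0008,0.0004,0],[0,0,0],0.6],
    [[0,0,0],[0,0,0],0.6],
    [[0,0,0],[0,0,0],0.6]
  ]
}}

```text
t: 21.8
ee_pos: [0.5618, -0.0246, 0.0096]
tool_rot: [-0.443, -3.106, 0.002]
contact_force: [-7.7, -3.5, 5.9]
gripper_width: 0.0532
gripper_force: 32.6
```

```bash
python3 d.py
```

```text
t 21.8 ee [ 0.5618 -0.0246  0.0096] shift [ 0.0012 -0.0006  0.    ] turn [-0.0018 -0.0041 -0.0034] F [-7.7 -3.5  5.9] Fjig [-6.5 -5.5  5.9] Mz 0.02 w 0.0532 gf 32.6 q6 0.1
```

Request:
{"op": "jog_arm", "data": {
  "moves": [
    [[-0.0006,0.001,-0.0003],[0,0,0],0.6],
    [[0,0,0],[0,0,0],0.6],
    [[0,0,0],[0,0,0],0.6],
    [[0,0,0],[0,0,0],0.6]
  ]
}}

```text
t: 22.2
ee_pos: [0.5618, -0.0245, 0.0097]
tool_rot: [-0.444, -3.104, 0.005]
contact_force: [-11.0, -7.3, 5.7]
gripper_width: 0.0527
gripper_force: 32.6
```

```bash
python3 d.py
python3 - <<'E'
from h import *
p=get_image('side');a=p['img'][145:225,205:312,::-1];q=get_image('top')['img'][165:265,235:369,::-1]
r=lambda i,w,h:cv2.resize(i,(w,h),interpolation=cv2.INTER_CUBIC)
cv2.imwrite('pics/f.png',np.vstack([r(a,400,300),r(q,400,300)]))
E
```

```text
t 22.2 ee [ 0.5618 -0.0245  0.0097] shift [ 0.0012 -0.0006  0.0001] turn [-0.0037 -0.0053 -0.0039] F [-11.   -7.3   5.7] Fjig [ -8.5 -10.    5.7] Mz 0.09 w 0.0527 gf 32.6 q6 0.1
```

View pics/f.png

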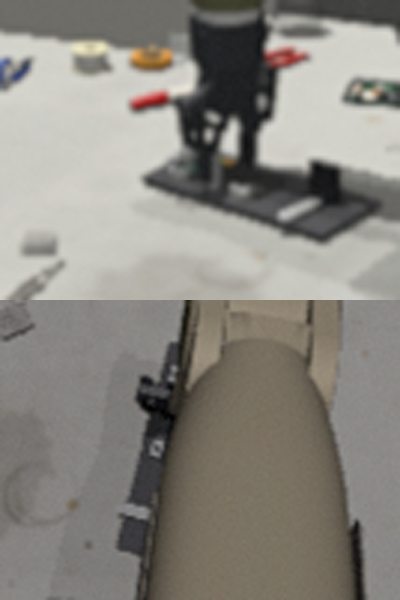

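The part lies flat on the bed between the stops, with a finger between the side lugs. The cam arm is across the jig, clear of the seat. Both pushes are about 9 N and Mz is near zero, so both lugs bear. Handing in.

```bash
python3 -c "
from bench import *
print(hand_in())"
```

```text
the job is handed in; nothing more can be done
None
```

The job is handed in: I turned the dial anticlockwise to its end stop, and the phone back lies flat on the bed, held against the end stop (about 8.5 N) and both side lugs (about 10 N), judged by force readings because the arm blocked a close camera view; the bystanders and yellow look-alikes were not touched.

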